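# Pry open the feeding hatch and hold the telescoping feeder out over it

### The job

Pick up the steel planting fork, pry the snapped-shut hatch cover up by its lip with the fork's tines (not with the fingers) and fold it back past upright, then lay the fork back down in the grey tray. After that pinch the white grip of the telescoping feeder so that its side button is pressed, draw it out past the first stop to the second stop, so that the feeding cone is over the open hatch, and finish while still holding it there: it springs back if let go. Leave the other things where they are.

Things in the scene. Friction and masses are not known exactly. Their poses are not given: they have to be found in the camera images.
- station: Fixed lid section of the tank: black frame and glass, 220 x 330 mm, glass top 40 mm above the cabinet top. Origin: centre of its underside. Its own x runs across the cover from lip to hinge (away from the robot when yaw is 0), its y along the telescope from the hatch to the housing, z up. A raised black collar 60 mm square and 10 mm high around the hatch hole is centred at (0, -90 mm). A red clamp on the far glass edge belongs to it.
- hatch_hole (a point): Centre of the square hatch hole (44 mm), at the top of the collar, 50 mm above the cabinet top.
- cover (a joint): Hinge angle of the hatch cover in rad: 0 lying shut on the collar, 1.57 upright, 2.0 folded back against its stop. A spring detent (a steel ball at its -y edge) holds it shut; lifting at the lip takes about 3 N until it snaps free within the first 5 mm, then it is light (30 g). Short of upright it falls shut again if not supported, past upright it falls back to its stop by itself.
- cover_lip (a point): Middle of the cover's free edge, at half its thickness (moves with the cover). The cover is a grey plastic plate 76 mm from hinge to free edge, 60 mm wide, 4 mm thick. Shut, its underside is 50 mm above the cabinet top and the lip overhangs the collar by 16 mm on the -x side, with a 10 mm high gap between it and the glass, open to the front, for the tines.
- cover_hinge (a point): Middle of the cover's hinge line, 52 mm above the cabinet top; the hinge line runs along the station's y. The cover swings up about it, the lip going up and then to the station's +x.
- fork: Loose stainless planting fork, 200 mm long, 90 g, lying on two 50 mm wide rubber blocks in the tray. Origin: middle of its length, at the underside of its handle; own x points to the tines, z up. Handle: a bar 16 mm wide and 16 mm high from x = -100 to +20 mm. Then an 8 x 5 mm neck, and two tines from x = 66 to 100 mm, each 5 mm wide and 3 mm thick, 20 mm over all at their root, all centred 8 mm above the origin. Centre of mass near x = -30 mm.
- fork_tip (a point): Point between the ends of the two tines, at half their thickness: (100, 0, 8) mm in the fork's frame.
- tray: Fixed tray of grey ABS, 280 x 220 mm, rim 16 mm high, 4 mm thick floor. Origin: centre of its underside; long side along its x. The two rubber blocks in it (tops 24 mm above the cabinet top) are centred at x = -75 and 35 mm, y = 45 mm.
- grip (a point): Centre for pinching of the white grip block of the telescope: 24 mm thick along the station's x, 28 mm long along y, from 81 to 115 mm above the cabinet top; this point is 100 mm above it. The black button stands 8 mm proud of the block's -x face, opposite a plain +x face, so that closing a gripper across the block along the station's x presses it. Moves with the telescope.
- button (a joint): How far the button is pressed in, m: 0 out, 0.007 fully in. Takes 2 to 5 N; the telescope is latched shut until it is pressed about 4.5 mm.
- inner (a joint): Extension of the inner tube (with grip and cone) out of the middle tube, m: 0 to 0.045, towards the station's -y. A return spring pulls it in with about 3 N. Its end, 0.045, is the first stop.
- middle (a joint): Extension of the middle tube out of the aluminium housing, m: 0 to 0.045, towards the station's -y. It comes after the inner tube is fully out, against about 6 N. The second stop is inner and middle both at 0.045, so the grip has moved 90 mm in all.
- cone (a point): Centre of the mouth of the blue feeding cone (44 mm wide, 40 mm high), carried by the inner tube 55 mm ahead (-y) of the grip; over the hatch hole at the second stop.
- shell: White ceramic ornament shell, 58 mm wide, 36 mm high, in the tray. Leave alone.
- valve: Clear acrylic valve with a small black lever, 72 mm long, 37 mm high, in the tray. Leave alone.
- jar: Food jar, 60 mm wide, 75 mm high, on the cabinet top. Leave alone.
- bottle: Slim bottle, 40 mm wide, 110 mm high, on the cabinet top. Leave alone.
- scraper: Black magnet glass scraper, 70 x 45 x 34 mm, on the cabinet top. Leave alone.
- cup: White cup, 64 mm wide, 70 mm high, at the back. Leave alone.
Mind the look-alikes: they are no part of the job. Of the things like the fork, leave any that is red; of the rest the larger one is meant.

How it is judged (in metres and radians):
On the way, in this order (a step that is already met when the one before it is completed fails the run):
1. the fork pries the cover loose from its detent (contact force between fork and cover above 0.05 N and value of joint cover between 0.15 and 1.5 rad).
2. the cover is folded back past upright (value of joint cover above 1.6 rad), for 0.2 s.
3. the fork is laid down in the tray and let go (contact force between the fingers and fork below 0.1 N and height (world z) of fork below 0.045 m and linear speed of fork below 0.05 m/s and x of fork in the frame of tray between -0.1 and 0.1 m and y of fork in the frame of tray between -0.105 and 0.105 m), for 0.2 s.
4. the button is pressed and the feeder is drawn to the first stop (value of joint button above 0.004 m and value of joint inner above 0.04 m and contact force between the fingers and inner above 1 N).
At the end, for the whole second after the job is handed in: Both tubes are within 4 mm of fully out (the second stop), the cone is within 10 mm over the hatch hole, and the fingers still hold the grip (over 2 N); the cover is folded back past upright (over 1.6 rad); the fork lies at rest in the tray, let go (all of step 3 and value of joint each of inner, middle above 0.041 m and horizontal distance between cone and hatch_hole below 0.01 m and contact force between the fingers and inner above 2 N and value of joint cover above 1.6 rad); the arm keeps its last pose, push and grip.
It fails at once if the fingers or the arm push the hatch cover (over 1 N) (contact force between any of the arm, the fingers and cover above 1 N).
It fails at once if the feeder is drawn out while the hatch is not open (value of joint inner above 0.02 m and value of joint cover below 1.4 rad).
It fails at once if one of the other things is shifted by more than 30 mm or tipped over (distance of any of shell, valve, jar, bottle, scraper, cup from where it was at the start of the episode above 0.03 m or angle between any of shell, valve, jar, bottle, scraper, cup's own z axis and vertical above 0.5 rad).
It also fails if it takes over 67 s, if anything falls off the work surface, if the arm or the gripper's body presses on something with over 40 N, if the wrist force passes 120 N, or if a joint passes its speed limit or range.

### The arm

A 6-joint arm with a two-finger parallel gripper is mounted at the origin on the work surface. World frame = base frame: x ahead of the robot, y to its left, z up, the work surface at z = 0. Lengths are in mm, angles in rad, forces in N, time in s.
With the tool pointing down it reaches from about 275 to 750 mm from the base axis. Payload 10.2 kg.
Tool frame: the origin (TCP) lies midway between the tips of the shut fingers; the grasp point (between the pads) lies 19 mm behind it; z points along the fingers, y is the direction in which the jaws open and shut (so a half turn about z gives the same grasp; the last joint's range is limited). The gripper opens to 85 mm and grips with 20 to 120 N. Pads are 22 mm wide; open, the fingers measure 114 mm over their backs; the gripper's body (76 mm by 85 mm) begins 54 mm behind the grasp point. The pads swing forward as they close: fully open they stand 13 mm farther back than shut.
Start: joints at [0.902, 0.313, 1.498, -0, 1.331, -0.223], TCP at [226.382, 473.69, 204.494] pointing down, gripper open.
Joint ranges: [-2.94, 2.94], [-0.97, 2.17], [0.19, 2.56], [-1.23, 4.37], [0.02, 3.11], [-2.88, 2.88]. Speed limits (rad/s): [2.39, 2.39, 3.01, 3.14, 3.14, 3.14].

### API

Orientations are given as a unit quaternion [w, x, y, z].
In Python, from rig import sense, capture, finish_job, search_frame, trace gives the robot as it stands.
- The arm moves only by the tool arm_command, never from a script. Its argument "steps" is one flat list of numbers, 5 for each row, row after row: the shift along the world's x, y, z in units of 50 mm (1.0 is 50 mm), then the turn about the world's z in units of 5 degrees (1.0 is 5 degrees), then the opening in per cent of the stroke, from 0 (shut) to 100 (fully open). In form: [dx, dy, dz, twist, fingers, dx, dy, dz, twist, fingers, ...]. A call has 1 to 5 rows; each row shifts and turns the commanded pose from where the row before left it; what a row does not reach is not made up. A row lasts 1/8 s, in which the tool goes at most 62.5 mm and 10.7 degrees, less where a joint would pass 70% of its speed; a pose out of reach is approached as far as the arm can. A call is refused whole if a number of a shift passes 1 or a number of a turn 1, either way. A call with a gripper value outside its range is refused whole. The fingers move at their own pace and stop on an object; "grip_force" is the grip in N (left out, the last holds). Time passes only in rows, so rows that do not move let the fingers close. It gives the time, the measured TCP pose, the force and the opening at its end, in the units of the state.
- sense(): the state, without advancing time (a new reading comes with each control period).
- capture(name): name is "scene" or "top" or "wrist"; returns a dict with "frame" (480x640x3 uint8, blue, green, red), "fov_y" (degrees; the focal length in pixels is half the picture's height over the tangent of half this angle, whatever the lens; pixels are square), "cx", "cy" (the principal point, pixels), "k1" (the pictures are not rectified: a ray, as slopes to the right and down, at radius r is drawn at 1 + k1 r^2 times it, then the intrinsics apply), "extrinsics" (4x4, takes a point from world to camera coordinates). Camera axes: x right, y down, z forward; pixel columns grow to the right and rows downward; lengths in mm; the calibration is good to about 2 mm. A picture is of the moment at which its call begins. There is no depth.
- finish_job(): hands the job in, once; it reports no verdict.
Trained networks look in a picture, given as the dict that the camera call returned (one of the last four; its "shot" number tells which), for a name from the list of things; names that differ only in an ending like _2 or _b are one class to them, and where a whole thing is asked for, a point or a joint stands for the part that bears it (a point fixed in the world has none). Each returns a list of dicts, best first, with "score" (0 to 1); they miss things now and then, are a little off and sometimes report something else, mostly with a low value. They report only what shows in the picture. A call takes as long as a camera call. They do not tell look-alikes from the thing itself.
- search_frame(picture, target): "point" ([x, y, z] in mm, in world coordinates, good to about 4 mm: the middle of the surface that is visible of it).
- trace(picture, target): "mask" (480x640 bool, what is visible of it).
The state is a dict: "time_s": time; "joints": joint angles; "dq": joint speeds; "tau": joint torques, N m; "eef_pos": TCP position; "ee_rot": TCP orientation; "force": force on the tool from outside, world axes, zero at the start; "wrist_torque": the same for the moment, N m; "grip_width": opening from 0.0 (shut) to 1.0 (fully open).
Only numpy, scipy, OpenCV 4.12 (cv2) and the standard library are available. Lean on these libraries where they do the work, as an engineer would, in place of code of your own. Each camera call takes 0.05 s, during which the arm holds its last target. There are 200 camera calls.

## Working session

There is one attempt and no reset: what is moved stays moved. The work goes in short steps, Python scripts to look and compute and a tool call to move; the robot and the scene stay as the last step left them, time stands still between calls to the robot, and variables do not carry over. Pictures are saved under pics/ and viewed, on a budget of 10 in all, crops included, one or two more only if the job needs it, and the job is handed in when it is done.

Besides the shell and the picture viewer there is one more tool, called after "Emit:" as name(argument=value, ...) on one line, values as JSON. arm_command: Moves the arm, as the interface text tells. Its arguments: {"type":"object","properties":{"steps":{"type":"array"},"grip_force":{"type":"number"}},"required":["steps"]}

```bash
mkdir -p pics; cat > h.py <<'E'
import numpy as np,cv2
from rig import *
def K(c):
    f=240/np.tan(np.radians(c["fov_y"])/2); return f
def proj(c,p):
    p=np.atleast_2d(p); E=np.array(c["extrinsics"]); q=p@E[:3,:3].T+E[:3,3]; s=q[:,:2]/q[:,2:]
    r2=(s**2).sum(1,keepdims=True); return s*(1+c["k1"]*r2)*K(c)+[c["cx"],c["cy"]]
def unproj(c,uv,z):
    uv=np.atleast_2d(np.float64(uv)); d=(uv-[c["cx"],c["cy"]])/K(c); s=d.copy()
    for _ in range(20): s=d/(1+c["k1"]*(s**2).sum(1,keepdims=True))
    E=np.array(c["extrinsics"]); R=E[:3,:3]; o=-R.T@E[:3,3]
    w=np.c_[s,np.ones(len(s))]@R; return o+w*((z-o[2])/w[:,2:])
def save(c,n): cv2.imwrite("pics/"+n+".png",c["frame"])
E
python3 - <<'E'
from h import *
s=sense(); print(s)
for n in("top","scene"):
    c=capture(n); save(c,n+"0"); print(n,c["k1"],c["fov_y"],np.round(c["extrinsics"],2).tolist())
    for t in ["fork","station","cover","cover_lip","grip","cone","tray","shell","valve","jar","bottle","scraper","cup","cover_hinge"]:
        r=search_frame(c,t); print(t,[(np.round(x["point"]).tolist(),round(x["score"],2),proj(c,x["point"]).round().tolist()[0]) for x in r[:3]])
E
```

```text
{'time_s': 0.0, 'joints': array([ 9.01541152e-01,  3.13452046e-01,  1.49849416e+00,  1.73460589e-05,
        1.33100569e+00, -2.23403636e-01]), 'dq': array([-1.37477568e-03,  1.37137993e-03, -4.61086707e-05,  1.66507057e-04,
        1.29349243e-03, -1.15240224e-04]), 'tau': array([ 3.60696977e-04, -4.12265933e+01, -2.59744227e+01, -1.62246470e-04,
        4.15599294e-03, -1.31421214e-05]), 'eef_pos': array([226.20209812, 473.42115528, 203.91257486]), 'ee_rot': array([-3.00962257e-04,  2.21085899e-01,  9.75254102e-01, -6.09408718e-04]), 'force': array([ 0.10841651, -0.29011015, -0.69280191]), 'wrist_torque': array([ 0.0209052 , -0.01442214, -0.00311468]), 'grip_width': 0.9989436274285877}
top -0.04330401535021311 45.60993935642768 [[-0.01, -1.0, -0.01, -49.11], [-0.99, 0.01, -0.14, 504.44], [0.14, 0.01, -0.99, 1712.91], [0.0, 0.0, 0.0, 1.0]]
fork [([524.0, -308.0, 39.0], 0.83, [409.0, 242.0]), ([212.0, -314.0, 13.0], 0.53, [413.0, 345.0]), ([453.0, -580.0, 13.0], 0.47, [497.0, 265.0])]
station []
cover [([600.0, 18.0, 54.0], 0.77, [302.0, 218.0])]
cover_lip [([599.0, 18.0, 55.0], 0.86
[... 1043 characters left out ...]
.0], 0.89, [340.0, 296.0])]
grip [([579.0, 126.0, 102.0], 0.57, [388.0, 287.0])]
cone [([604.0, 18.0, 49.0], 0.72, [338.0, 297.0])]
tray [([525.0, -346.0, 6.0], 0.62, [209.0, 248.0])]
shell [([437.0, -395.0, 25.0], 0.72, [204.0, 214.0])]
valve [([575.0, -421.0, 22.0], 0.78, [173.0, 253.0])]
jar [([486.0, 418.0, 63.0], 0.96, [519.0, 294.0])]
bottle [([687.0, 448.0, 70.0], 0.75, [529.0, 375.0]), ([610.0, 111.0, 36.0], 0.72, [376.0, 312.0])]
scraper [([362.0, 280.0, 24.0], 0.92, [462.0, 249.0]), ([684.0, 451.0, 72.0], 0.42, [530.0, 373.0]), ([575.0, -424.0, 22.0], 0.4, [172.0, 252.0])]
cup [([733.0, -232.0, 43.0], 0.94, [217.0, 319.0])]
cover_hinge [([607.0, 110.0, 38.0], 0.65, [376.0, 311.0])]
```

View pics/top0.png

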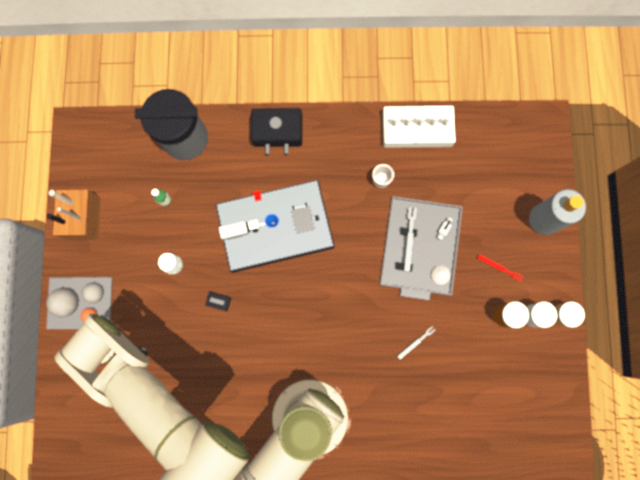

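View pics/scene0.png

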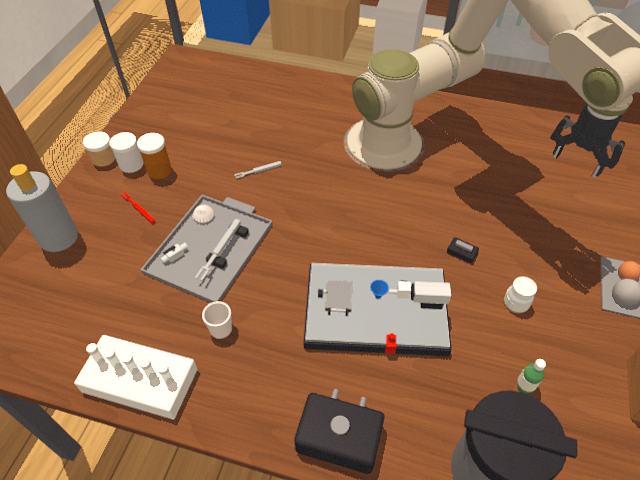

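The task fork is the steel one in the tray at (410,240) px, with its tines pointing away from the robot. The small fork at (417,343) and the red one at (500,268) are look-alikes. The station is yawed about +14°, with the lip facing the robot. I'll go above it first and look with the wrist camera.

Emit:
arm_command(steps=[0.5, -0.9, 0.2, 0.4, 100, 0.5, -0.9, 0.2, 0.4, 100, 0.5, -0.9, 0.2, 0.4, 100, 0.5, -0.9, 0.2, 0.4, 100, 0.5, -0.9, 0.2, 0.4, 100])

```text
time_s: 2.12
eef_pos: [351.9, 247.2, 255.0]
ee_rot: [0.0, 0.135, 0.991, 0.0]
force: [0.9, 0.6, -1.0]
grip_width: 1.001
```

Emit:
arm_command(steps=[0.5, -0.9, 0.2, 0.4, 60, 0.5, -0.9, 0.2, 0.4, 60, 0.5, -0.9, 0.2, 0.4, 60, 0.5, -0.9, 0.2, 0.4, 60, 0.5, -0.9, 0.2, 0.4, 60])

```text
time_s: 2.75
eef_pos: [477.0, 22.1, 305.0]
ee_rot: [0.0, 0.048, 0.999, 0.0]
force: [0.7, 0.2, 0.0]
grip_width: 0.599
```

```bash
python3 - <<'E'
from h import *
s=sense(); print(s["eef_pos"],s["ee_rot"],s["joints"])
c=capture("wrist"); save(c,"w1"); E=np.array(c["extrinsics"]); print(c["fov_y"],c["k1"],(-E[:3,:3].T@E[:3,3]).round(),E[:3,:3].round(2).tolist())
for t in ["cover","cover_lip","grip","station","cone"]:
    r=search_frame(c,t); print(t,[(np.round(x["point"]).tolist(),round(x["score"],2),proj(c,x["point"]).round().tolist()[0]) for x in r[:3]])
c=capture("top")
m=trace(c,"fork")
for f in m[:3]:
    v,u=np.nonzero(f["mask"]); p=unproj(c,np.c_[u,v],32)[:,:2]; q=p-p.mean(0); w=np.linalg.svd(q,full_matrices=False)[2][0]; a=q@w
    print("fork",f["score"],p.mean(0),w,p.mean(0)+np.outer([a.min(),a.max()],w))
m=trace(c,"tray")[0]["mask"].astype(np.uint8); cn=max(cv2.findContours(m,0,2)[0],key=cv2.contourArea)[:,0]; print("tray",cv2.minAreaRect(np.float32(unproj(c,cn,16)[:,:2])))
E
```

```text
[476.95356224  22.05013524 304.96049518] [1.87186876e-04 4.78750410e-02 9.98853315e-01 1.50718752e-05] [-1.99908767e-01  1.52028456e-01  1.44163127e+00  8.65111138e-05
  1.54756744e+00 -1.67492039e+00]
62.34047856607054 -0.010628186921965425 [405.  29. 475.] [[0.09, 1.0, 0.0], [0.95, -0.09, 0.29], [0.29, -0.03, -0.96]]
cover [([596.0, 20.0, 56.0], 0.84, [330.0, 294.0])]
cover_lip [([597.0, 16.0, 56.0], 0.94, [326.0, 294.0])]
grip [([576.0, 145.0, 102.0], 0.65, [451.0, 283.0]), ([597.0, 20.0, 56.0], 0.62, [329.0, 294.0])]
station [([555.0, 108.0, 39.0], 0.78, [402.0, 248.0])]
cone [([573.0, 144.0, 108.0], 0.91, [452.0, 283.0])]
fork 0.68 [637.48421144  14.89075091] [0.05610551 0.99842485] [[636.38565682  -4.65856222]
 [638.65141441  35.66169493]]
fork 0.6 [ 513.25024617 -307.74241962] [-0.99190576  0.12697624] [[ 625.80632453 -322.1509942 ]
 [ 435.09762948 -297.73791501]]
fork 0.52 [ 213.33672941 -313.34157306] [-0.63425029  0.77312778] [[ 259.91696502 -370.12116723]
 [ 174.33174062 -265.79592617]]
tray ((505.03582763671875, -348.0787658691406), (221.5532684326172, 305.3902893066406), 80.92252349853516)
```

View pics/w1.png

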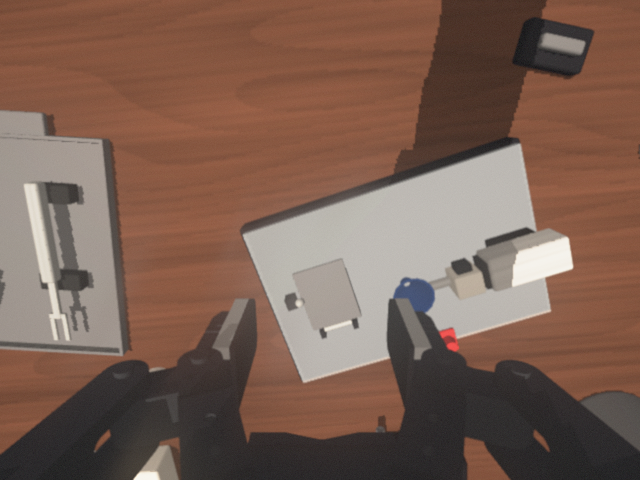

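The wrist view shows the station glass corners at (243,230), (519,143), (550,311) and (304,381), the cover at (294..359, 260..330), the grip at (467,282) with its button at (461,267), and the fork from (36,185) to (60,338).

```bash
python3 - <<'E'
from h import *
c=capture("wrist")
g=unproj(c,[(243,230),(519,143),(550,311),(304,381)],40)[:,:2]; print(g.round(1))
L=np.array([(-110,-165),(-110,165),(110,165),(110,-165)])
a=g-g.mean(0); th=np.arctan2((L[:,0]*a[:,1]-L[:,1]*a[:,0]).sum(),(L*a).sum()); R=np.array([[np.cos(th),-np.sin(th)],[np.sin(th),np.cos(th)]])
o=g.mean(0); print("yaw",np.degrees(th),"o",o,"res",(g-o-L@R.T).round(1).tolist())
for n,p in dict(hole=(0,-90),lip=(-46,-90),hinge=(30,-90),grip_=(0,0),edge=(-110,-90)).items(): print(n,(o+R@p).round(1))
print("cover corners",(unproj(c,[(294,274),(343,260),(359,318)],54)[:,:2]-o)@R)
print("grip top (st frame)",(unproj(c,[(446,270),(478,262),(486,290),(455,298)],115)[:,:2]-o)@R)
f=unproj(c,[(27,185),(45,183),(49,283),(65,280)],40); print("handle corners",f[:,:2].round(1)); print("tip",unproj(c,[(54,339),(67,338)],33).round(1))
for f in trace(c,"fork")[:2]:
    v,u=np.nonzero(f["mask"]); p=unproj(c,np.c_[u,v],36)[:,:2]; q=p-p.mean(0); w=np.linalg.svd(q,full_matrices=False)[2][0]; a=q@w
    print("fork",f["score"],p.mean(0),w,p.mean(0)+np.outer([a.min(),a.max()],w))
E
```

```text
[[514.9 -68.7]
 [447.1 239. ]
 [650.8 286.8]
 [721.4 -21.2]]
yaw 12.789875895902686 o [583.5556858  108.96643257] res [[2.1, 7.6], [7.4, -6.6], [-3.5, -7.4], [-6.0, 6.4]]
hole [603.5  21.2]
lip [558.6  11. ]
hinge [632.7  27.8]
grip_ [583.6 109. ]
edge [496.2  -3.2]
cover corners [[ -42.64299867 -118.03737051]
 [ -41.39874407  -60.11255123]
 [  33.74028775  -63.72134268]]
grip top (st frame) [[-22.28571084  35.21027208]
 [-20.69693537  66.43563846]
 [ 10.72156108  68.04048696]
 [  9.59057919  37.05277094]]
handle corners [[ 441.4 -298.7]
 [ 441.2 -278.1]
 [ 557.8 -308.7]
 [ 555.8 -288.5]]
tip [[ 635.7 -330.5   33. ]
 [ 635.8 -313.6   33. ]]
fork 0.92 [ 522.62937436 -306.49237556] [ 0.99218079 -0.12480899] [[ 439.7370582  -296.06513649]
 [ 637.46748079 -320.93815829]]
```

Emit:
arm_command(steps=[0.1, -0.94, -0.5, -0.34, 60, 0.1, -0.94, -0.5, 0, 60, 0.1, -0.94, -0.5, 0, 60, 0.1, -0.94, -0.5, 0, 60, 0.1, -0.94, -0.5, 0, 60])

```text
time_s: 3.92
eef_pos: [501.5, -212.5, 178.8]
ee_rot: [0.0, 0.063, 0.998, -0.0]
force: [0.8, 0.1, 0.7]
grip_width: 0.6
```

Emit:
arm_command(steps=[0.1, -0.94, -0.5, 0, 60, 0.14, -0.91, -0.5, 0, 60, 0, 0, -0.2, 0, 60, 0, 0, 0, 0, 60])

```text
time_s: 4.42
eef_pos: [513.2, -302.8, 119.0]
ee_rot: [-0.001, 0.063, 0.998, 0.001]
force: [0.3, -0.0, -0.1]
grip_width: 0.597
```

```bash
python3 - <<'E'
from h import *
s=sense(); print(s["eef_pos"],s["ee_rot"],s["force"])
c=capture("wrist"); save(c,"w2")
for f in trace(c,"fork")[:2]:
    v,u=np.nonzero(f["mask"]); p=unproj(c,np.c_[u,v],38)[:,:2]; q=p-p.mean(0); w=np.linalg.svd(q,full_matrices=False)[2][0]; a=q@w
    print("fork",f["score"],len(u),p.mean(0),w,p.mean(0)+np.outer([a.min(),a.max()],w))
E
```

```text
[ 513.20676736 -302.82914372  118.9892916 ] [-5.80502355e-04  6.29389616e-02  9.98017043e-01  5.76882651e-04] [ 0.31853934 -0.04095793 -0.05584012]
fork 0.98 5594 [ 517.94203745 -308.74477769] [ 0.99215845 -0.12498648] [[ 440.29479829 -298.96322019]
 [ 633.97728457 -323.36223807]]
fork 0.94 453 [ 479.60982881 -504.29274729] [ 0.73759728 -0.67524088] [[ 473.79883582 -498.97301504]
 [ 486.36273221 -510.47476094]]
```

View pics/w2.png

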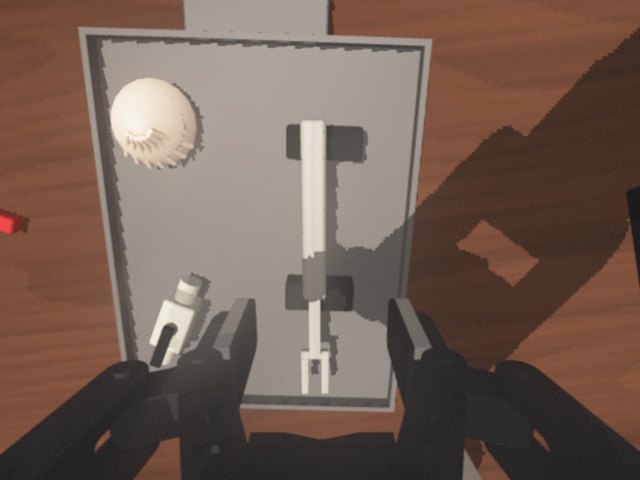

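The fork is centred between the fingers, with its handle between the two rubber blocks at (313,140) and (320,293). Descending and gripping.

Emit:
arm_command(steps=[0, -0.1, -0.52, 0, 60, 0, 0, -0.52, 0, 60, 0, 0, -0.52, 0, 60, 0, 0, -0.5, 0, 60, 0, 0, 0, 0, 0], grip_force=120)

```text
time_s: 5.15
eef_pos: [513.2, -307.6, 16.2]
ee_rot: [-0.001, 0.063, 0.998, 0.001]
force: [0.2, -0.1, 0.7]
grip_width: 0.405
```

Emit:
arm_command(steps=[0, 0, 0, 0, 0, 0, 0, 0, 0, 0, 0, 0, 0, 0, 0, 0, 0, 0, 0, 0, 0, 0, 0, 0, 0])

```text
time_s: 5.78
eef_pos: [513.4, -308.8, 16.6]
ee_rot: [0.0, 0.063, 0.998, -0.0]
force: [0.5, 0.1, -0.2]
grip_width: 0.002
```

Emit:
arm_command(steps=[0, 0, 0.3, 0, 0, 0, 0, 0.6, 0, 0, 0, 0, 0.6, 0, 0, 0, 0, 0.5, 0, 0, 0, 0, 0, 0, 0])

```text
time_s: 6.4
eef_pos: [514.2, -309.5, 119.1]
ee_rot: [0.002, 0.063, 0.998, -0.001]
force: [-0.2, -0.2, 0.1]
grip_width: -0.001
```

```bash
python3 - <<'E'
from h import *
s=sense(); print(s["eef_pos"],s["ee_rot"],s["force"],s["wrist_torque"],s["grip_width"])
c=capture("wrist")
f=trace(c,"fork")[0]
v,u=np.nonzero(f["mask"])
for z in [s["eef_pos"][2]+19]:
    p=unproj(c,np.c_[u,v],z)[:,:2]; q=p-p.mean(0); w=np.linalg.svd(q,full_matrices=False)[2][0]; a=q@w
    print("fork",f["score"],len(u),w,p.mean(0)+np.outer([a.min(),a.max()],w))
for n in("top",):
  c=capture(n)
  for x in search_frame(c,"fork")[:2]:print(x["point"],x["score"])
E
```

```text
[ 514.21224332 -309.50981499  119.09559349] [ 0.00183038  0.06312862  0.99800265 -0.00146098] [-0.19529139 -0.19450722  0.13244748] [ 0.00081792 -0.04306574 -0.00365512] -0.0009495246034467309
fork 0.56 4486 [ 0.99245597 -0.1226016 ] [[ 440.58718874 -299.36390756]
 [ 511.06371941 -308.07012317]]
[453.0, -583.7, 10.3] 0.55
[211.3, -313.4, 13.8] 0.5
```

```bash
python3 - <<'E'
from h import *
c=capture("wrist");save(c,"w3")
E
```

```text
(no output)
```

View pics/w3.png

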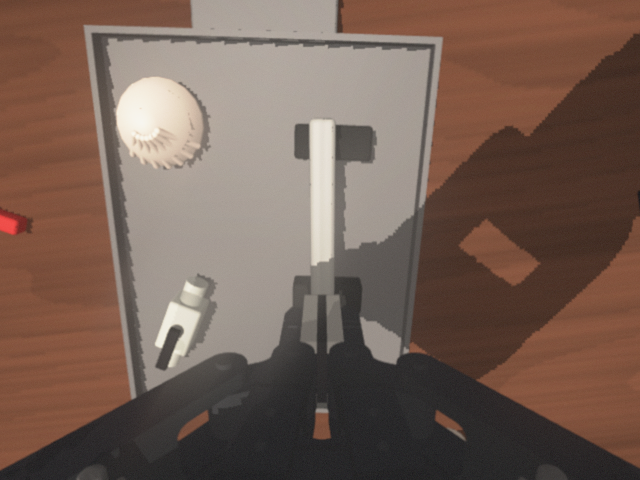

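The fingers shut completely (width 0) and the fork is still on its blocks, handle at (322,120..297), so the grasp missed. I'll go down again and check before closing.

Emit:
arm_command(steps=[0, 0.03, 0, 0, 40, 0, 0, 0, 0, 40, 0, 0, -0.7, 0, 40, 0, 0, -0.7, 0, 40, 0, 0, -0.66, 0, 40])

```text
time_s: 7.28
eef_pos: [513.3, -307.2, 12.3]
ee_rot: [-0.0, 0.063, 0.998, 0.0]
force: [-0.1, -0.2, -0.2]
grip_width: 0.399
```

Emit:
arm_command(steps=[0, 0, 0, 0, 40])

```text
time_s: 7.4
eef_pos: [512.3, -306.3, 11.5]
ee_rot: [-0.002, 0.063, 0.998, 0.001]
force: [-0.5, -0.1, 0.5]
grip_width: 0.398
```

```bash
python3 - <<'E'
from h import *
s=sense(); print(s["eef_pos"],s["ee_rot"],s["force"],s["grip_width"],s["tau"])
c=capture("wrist"); d=capture("scene")
p=np.array(s["eef_pos"]); print(proj(c,[p,p+[0,0,19]]),proj(d,[p]))
u,v=proj(d,[p])[0].astype(int); x=cv2.resize(d["frame"][v-75:v+75,u-100:u+100],None,fx=3,fy=3,interpolation=2)
y=cv2.resize(c["frame"],(640,480))
cv2.imwrite("pics/s4.png",np.vstack([cv2.resize(x,(600,450))]));cv2.imwrite("pics/w4.png",np.hstack([cv2.resize(y,(400,300)),cv2.resize(x,(400,300))]))
E
```

```text
[ 512.25877688 -306.31257201   11.47165804] [-0.00187239  0.06318744  0.9979988   0.00149834] [-0.48265952 -0.14739251  0.53715345] 0.3977889061922783 [-1.14320659e-01 -5.01831686e+01 -2.03503793e+01 -3.59049998e-03
 -3.48712206e-01  4.90918580e-05]
[[321.57834872 283.13017243]
 [321.71357382 300.92485329]] [[225.19739911 246.14234517]]
```

View pics/w4.png

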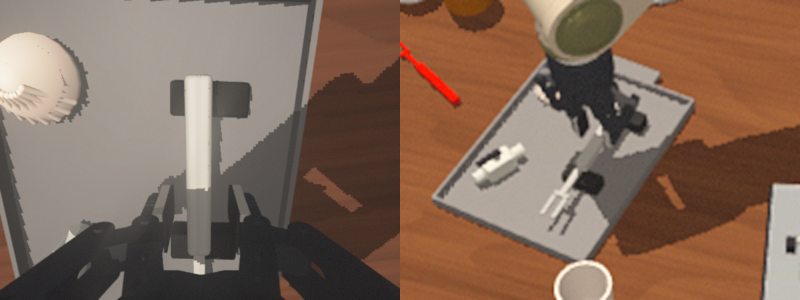

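The fingers now straddle the handle properly (left half, about (200,190)). I'll close step by step with less force.

Emit:
arm_command(steps=[0, 0, 0, 0, 25, 0, 0, 0, 0, 20, 0, 0, 0, 0, 14, 0, 0, 0, 0, 10, 0, 0, 0, 0, 10], grip_force=40)

```text
time_s: 8.12
eef_pos: [513.4, -307.3, 13.6]
ee_rot: [0.0, 0.063, 0.998, -0.0]
force: [-1.4, -0.3, 1.4]
grip_width: 0.096
```

```bash
python3 - <<'E'
from h import *
s=sense(); print(s["eef_pos"],s["ee_rot"],s["force"],s["grip_width"])
c=capture("wrist"); d=capture("scene")
x=d["frame"][170:320,130:330]
cv2.imwrite("pics/w5.png",np.hstack([cv2.resize(c["frame"],(400,300)),cv2.resize(x,(400,300),interpolation=2)]))
E
```

```text
[ 513.42285612 -307.323942     13.57735381] [ 3.65492872e-05  6.31385508e-02  9.98004770e-01 -3.22352427e-05] [-1.41423911 -0.26285488  1.37838191] 0.09615792902675954
```

View pics/w5.png

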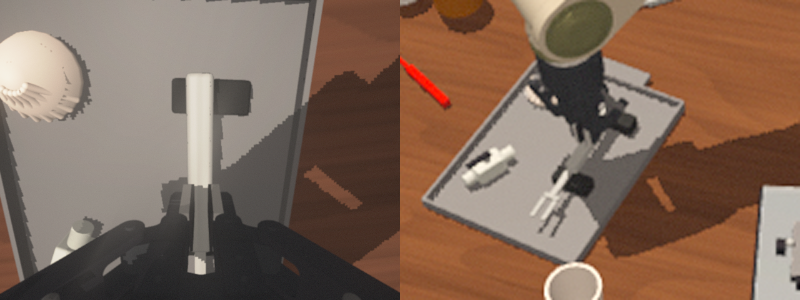

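Emit:
arm_command(steps=[0, 0, 0, 0, 5, 0, 0, 0, 0, 5, 0, 0, 0, 0, 5], grip_force=60)

```text
time_s: 8.6
eef_pos: [513.4, -307.3, 13.5]
ee_rot: [-0.0, 0.063, 0.998, 0.0]
force: [-0.7, 0.7, -0.3]
grip_width: 0.049
```

```bash
python3 - <<'E'
from h import *
s=sense(); print(s["eef_pos"],s["force"],s["wrist_torque"],s["grip_width"])
c=capture("wrist")
cv2.imwrite("pics/w6.png",cv2.resize(c["frame"][180:480,160:480],(640,600),interpolation=2))
E
```

```text
[ 513.38282396 -307.28903285   13.46702131] [-0.68862045  0.71573573 -0.30644666] [0.06324468 0.06754806 0.03647261] 0.04909459890056871
```

View pics/w6.png

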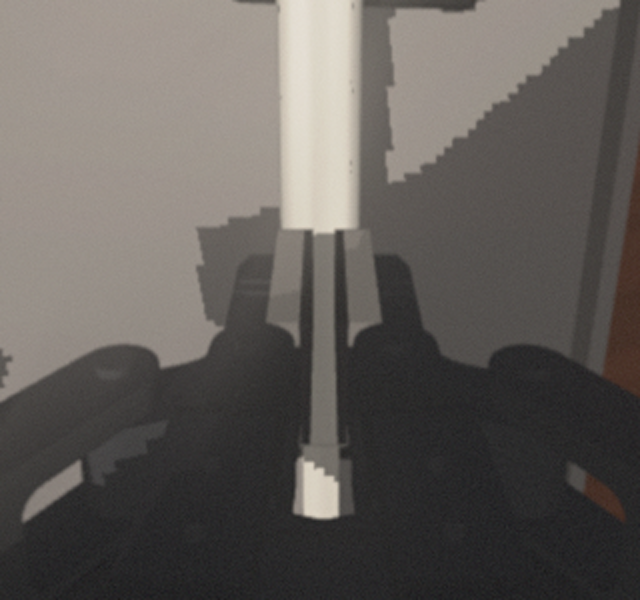

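```bash
python3 - <<'E'
from h import *
s=sense(); c=capture("wrist"); E=np.array(c["extrinsics"]); print("cam",(-E[:3,:3].T@E[:3,3]).round(1))
for z in (20,30,40,50):
    a=unproj(c,[(301,290),(339,290)],z); b=unproj(c,[(304,150),(337,150)],z); print(z,a.round(1).tolist(),np.linalg.norm(a[0]-a[1]).round(1))
p=np.array(s["eef_pos"]); R=np.array([np.cos(np.radians(-7.24)),np.sin(np.radians(-7.24)),0]); Y=np.array([-R[1],R[0],0])
# predicted outline of fork from centre 537.5,-311
o=np.array([537.2,-311.2,0])
for x,y,z in [(-100,-8,40),(-100,8,40),(20,-8,40),(20,8,40),(66,-10,33.5),(66,10,33.5),(100,-10,33.5),(100,10,33.5)]: 
    q=proj(c,o+x*R+y*Y+[0,0,z])[0]; print((x,y),q.round(),"crop",((q-[160,180])*2).round())
for dx,dy,dz in [(11,4,0),(-11,4,0),(-11,4,30),(11,4,30)]:
    q=proj(c,p+dx*R+dy*Y+[0,0,dz])[0]; print("pad",(dx,dy,dz),((q-[160,180])*2).round())
f=trace(c,"fork")[0]; v,u=np.nonzero(f["mask"]); print([(r,u[v==r].min(),u[v==r].max()) for r in range(v.min(),v.max()+1,12) if (v==r).any()])
E
```

```text
cam [ 441.7 -298.3  183.1]
20 [[512.8, -316.5, 20.0], [514.9, -299.6, 20.0]] 17.0
30 [[508.4, -315.4, 30.0], [510.4, -299.6, 30.0]] 15.9
40 [[504.1, -314.3, 40.0], [505.9, -299.5, 40.0]] 14.9
50 [[499.7, -313.2, 50.0], [501.4, -299.4, 50.0]] 13.9
(-100, -8) [296. 109.] crop [ 272. -143.]
(-100, 8) [343. 109.] crop [ 365. -143.]
(20, -8) [301. 402.] crop [282. 444.]
(20, 8) [338. 402.] crop [356. 444.]
(66, -10) [299. 472.] crop [278. 585.]
(66, 10) [340. 472.] crop [361. 585.]
(100, -10) [300. 524.] crop [280. 689.]
(100, 10) [339. 525.] crop [358. 689.]
pad (11, 4, 0) [340. 250.]
pad (-11, 4, 0) [341. 161.]
pad (-11, 4, 30) [344. 215.]
pad (11, 4, 30) [343. 317.]
[(116, np.int64(306), np.int64(333)), (128, np.int64(297), np.int64(341)), (140, np.int64(297), np.int64(341)), (152, np.int64(298), np.int64(341)), (164, np.int64(298), np.int64(341)), (176, np.int64(298), np.int64(342)), (188, np.int64(299), np.int64(341)), (200, np.int64(299), np.int64(339)), (212, np.int64(299), np.int64(339)), (224, np.int64(299), np.int64(339)), (236, np.int64(300), np.int64(340)), (248, np.int64(299), np.int64(340)), (260, np.int64(300), np.int64(340)), (272, np.int64(300), np.int64(339)), (284, np.int64(300), np.int64(339)), (296, np.int64(318), np.int64(326)), (308, np.int64(317), np.int64(326)), (320, np.int64(318), np.int64(326)), (332, np.int64(318), np.int64(325)), (344, np.int64(318), np.int64(326)), (356, np.int64(316), np.int64(326)), (368, np.int64(318), np.int64(327)), (380, np.int64(316), np.int64(327)), (392, np.int64(315), np.int64(328)), (404, np.int64(313), np.int64(328)), (416, np.int64(313), np.int64(328)), (428, np.int64(312), np.int64(328))]
```

The outline shows the pads sitting over the handle top (about z 41) rather than beside it, so the real fingertips seem to be higher than reported. I'll open and lower in small steps while watching the force.

Emit:
arm_command(steps=[0, 0, 0, 0, 40, 0, 0, 0, 0, 40, 0, 0, -0.1, 0, 40, 0, 0, 0, 0, 40])

```text
time_s: 9.25
eef_pos: [513.1, -307.1, 7.9]
ee_rot: [-0.0, 0.063, 0.998, 0.0]
force: [0.3, -0.5, 0.3]
grip_width: 0.394
```

Emit:
arm_command(steps=[0, 0, -0.1, 0, 40, 0, 0, 0, 0, 40])

```text
time_s: 9.5
eef_pos: [513.2, -307.1, 3.0]
ee_rot: [-0.0, 0.063, 0.998, 0.0]
force: [-0.2, 0.1, 0.6]
grip_width: 0.398
```

```bash
python3 - <<'E'
from h import *
s=sense(); print(s["eef_pos"],s["force"],s["wrist_torque"],s["grip_width"])
E
```

```text
[ 513.16948708 -307.10985217    3.00501727] [-0.19602526  0.06254242  0.64223879] [ 0.01459474  0.01656627 -0.02215708] 0.39764680106705286
```

Emit:
arm_command(steps=[0, 0, -0.1, 0, 40, 0, 0, 0, 0, 25, 0, 0, 0, 0, 10, 0, 0, 0, 0, 10, 0, 0, 0, 0, 10], grip_force=40)

```text
time_s: 10.12
eef_pos: [513.4, -307.3, -1.5]
ee_rot: [-0.0, 0.063, 0.998, 0.0]
force: [-0.4, -0.2, -0.4]
grip_width: 0.175
```

```bash
python3 - <<'E'
from h import *
s=sense(); print(s["eef_pos"],s["force"],s["wrist_torque"],s["grip_width"])
E
```

```text
[ 513.35847359 -307.28947643   -1.51456833] [-0.37939053 -0.23649775 -0.39192436] [0.01735899 0.04872219 0.01934122] 0.1746391150115119
```

At width 0.175 (15 mm) the handle is now caught, but probably only near its top. The fingertips are really about 28 mm above the reported TCP, so I'll open, go 12 mm lower and grip fully.

Emit:
arm_command(steps=[0, 0, 0, 0, 40, 0, 0, 0, 0, 40, 0, 0, -0.12, 0, 40, 0, 0, -0.12, 0, 40, 0, 0, 0, 0, 40])

```text
time_s: 10.75
eef_pos: [513.0, -307.0, -14.3]
ee_rot: [-0.001, 0.063, 0.998, 0.0]
force: [-0.1, 0.2, 0.9]
grip_width: 0.402
```

Emit:
arm_command(steps=[0, 0, 0, 0, 10, 0, 0, 0, 0, 0, 0, 0, 0, 0, 0, 0, 0, 0, 0, 0], grip_force=100)

```text
time_s: 11.25
eef_pos: [513.5, -307.4, -13.2]
ee_rot: [0.0, 0.063, 0.998, -0.0]
force: [-0.2, 0.8, 3.0]
grip_width: 0.169
```

```bash
python3 - <<'E'
from h import *
s=sense(); print(s["eef_pos"],s["force"],s["wrist_torque"],s["grip_width"])
E
```

```text
[ 513.53003748 -307.44709842  -13.2274397 ] [-0.22774914  0.75336737  3.01985969] [ 0.04145261  0.03607437 -0.05419611] 0.16881447837216926
```

Gripped now (width 0.169). Lifting and carrying it to in front of the hatch, turning +20°.

Emit:
arm_command(steps=[0, 0, 0.3, 0, 0, 0, 0, 0.6, 0, 0, 0, 0, 0.6, 0, 0, -0.3, 0.6, 0, 0.5, 0, -0.3, 0.9, 0, 0.7, 0])

```text
time_s: 11.88
eef_pos: [483.0, -232.1, 62.4]
ee_rot: [0.001, 0.011, 1.0, -0.0]
force: [0.5, 0.3, -1.6]
grip_width: 0.168
```

Emit:
arm_command(steps=[-0.34, 0.92, 0, 0.7, 0, -0.34, 0.92, 0, 0.7, 0, -0.34, 0.92, 0, 0.7, 0, -0.34, 0.92, 0, 0.7, 0, 0, 0.54, 0, 0, 0])

```text
time_s: 12.5
eef_pos: [414.3, -19.6, 62.2]
ee_rot: [0.0, -0.112, 0.994, 0.0]
force: [0.2, -0.2, -0.6]
grip_width: 0.164
```

Emit:
arm_command(steps=[0, 0, 0, 0, 0, 0, 0, 0, 0, 0])

```text
time_s: 12.75
eef_pos: [415.8, -21.9, 61.9]
ee_rot: [0.0, -0.111, 0.994, -0.0]
force: [-0.4, -0.2, -0.6]
grip_width: 0.164
```

```bash
python3 - <<'E'
from h import *
s=sense(); print(s["eef_pos"],s["ee_rot"],s["force"],s["wrist_torque"],s["grip_width"])
c=capture("wrist"); d=capture("scene"); t=capture("top")
for cc in(c,d,t):
  for n in("fork_tip","cover_lip"):
    r=search_frame(cc,n); print(n,[(np.round(x["point"]).tolist(),round(x["score"],2),proj(cc,x["point"]).round().tolist()[0]) for x in r[:3]])
x=d["frame"][210:360,250:450]
cv2.imwrite("pics/w7.png",np.hstack([cv2.resize(c["frame"],(400,300)),cv2.resize(x,(400,300),interpolation=2)]))
E
```

```text
[415.75495543 -21.86125262  61.93621471] [ 3.97680595e-04 -1.11068737e-01  9.93812607e-01 -2.83246850e-04] [-0.35730205 -0.18020691 -0.55384911] [0.01310131 0.00592226 0.01278615] 0.16445258365446866
fork_tip [([387.0, -30.0, 117.0], 0.93, [320.0, 266.0])]
cover_lip []
fork_tip [([608.0, 111.0, 37.0], 0.74, [376.0, 311.0]), ([458.0, -12.0, 116.0], 0.7, [342.0, 230.0]), ([458.0, -576.0, 14.0], 0.59, [140.0, 208.0])]
cover_lip [([602.0, 21.0, 52.0], 0.56, [339.0, 296.0])]
fork_tip [([453.0, -579.0, 17.0], 0.75, [497.0, 265.0]), ([215.0, -315.0, 11.0], 0.51, [413.0, 344.0]), ([512.0, -2.0, 105.0], 0.37, [308.0, 244.0])]
cover_lip [([595.0, 20.0, 55.0], 0.94, [302.0, 219.0])]
```

View pics/w7.png

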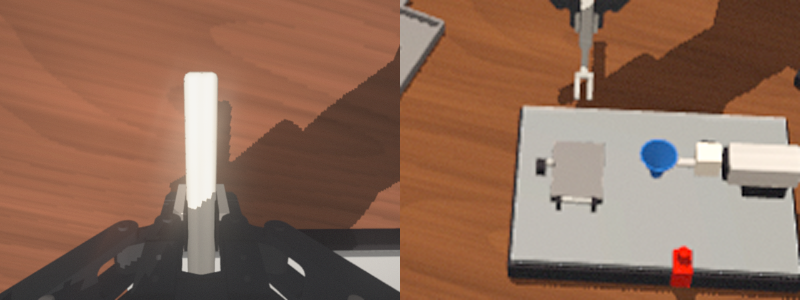

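```bash
python3 - <<'E'
from h import *
d=capture("scene"); t=capture("top")
print("tip",[unproj(d,[(341.5,259)],z).round(1).tolist() for z in(100,107,115)])
print("lip",unproj(d,[(326.5,281),(339.75,280.5),(353,280)],54).round(1).tolist(),"hinge",unproj(d,[(326,309),(352,310)],54).round(1).tolist())
for cc,n in((d,"scene"),(t,"top")):
    for x in trace(cc,"cover")[:1]:
        m=x["mask"].astype(np.uint8); v,u=np.nonzero(m); cn=max(cv2.findContours(m,0,2)[0],key=cv2.contourArea)[:,0]; r=cv2.minAreaRect(np.float32(unproj(cc,cn,54)[:,:2])); print(n,x["score"],r)
    for x in trace(cc,"fork")[:3]:
        v,u=np.nonzero(x["mask"]); p=unproj(cc,np.c_[u,v],107)[:,:2]; k=p[:,0].argmax(); print(n,"fork",x["score"],p.mean(0).round(),p[p[:,0]>p[k,0]-4].mean(0).round(1))
E
```

```text
tip [[[530.9, 5.8, 100.0]], [[535.9, 6.9, 107.0]], [[541.6, 8.1, 115.0]]]
lip [[570.4, -19.0, 54.0], [560.2, 10.8, 54.0], [550.0, 40.6, 54.0]] hinge [[644.6, 0.8, 54.0], [630.5, 58.5, 54.0]]
scene 0.91 ((603.5296020507812, 19.582489013671875), (84.99629211425781, 62.18462371826172), 14.178950309753418)
scene fork 0.73 [ 295. -257.] [ 316.9 -281.8]
scene fork 0.56 [445. -14.] [529.5  13.6]
scene fork 0.51 [ 528. -512.] [ 552.5 -470.6]
top fork 0.74 [ 206. -292.] [ 248.5 -342.1]
top fork 0.73 [ 437. -557.] [ 467.3 -506.5]
top fork 0.37 [515.   4.] [528.9   1.8]
```

The fork tip is at about (536,7,107), as predicted, and the lip at about (560.5,11). I'll descend to mid-gap height and slide 33 mm forward along the station's x.

Emit:
arm_command(steps=[0, 0, -0.5, 0, 0, 0, 0, -0.5, 0, 0, 0, 0, -0.23, 0, 0, 0, 0, 0, 0, 0])

```text
time_s: 14.0
eef_pos: [415.2, -21.2, -0.2]
ee_rot: [-0.0, -0.111, 0.994, 0.0]
force: [0.7, -0.1, -1.0]
grip_width: 0.166
```

Emit:
arm_command(steps=[0.2, 0.04, 0, 0, 0, 0.2, 0.04, 0, 0, 0, 0.14, 0.03, 0, 0, 0, 0.1, 0.02, 0, 0, 0, 0, 0, 0, 0, 0])

```text
time_s: 14.62
eef_pos: [447.6, -14.7, -0.0]
ee_rot: [0.0, -0.111, 0.994, -0.0]
force: [0.1, -0.1, -1.3]
grip_width: 0.162
```

```bash
python3 - <<'E'
from h import *
s=sense(); print(s["eef_pos"],s["force"],s["wrist_torque"],s["grip_width"])
d=capture("scene"); cv2.imwrite("pics/s8.png",cv2.resize(d["frame"][200:340,260:440],None,fx=4,fy=4,interpolation=2))
E
```

```text
[ 4.47596273e+02 -1.47085108e+01 -2.85557735e-02] [ 0.10418667 -0.09417851 -1.26189963] [ 0.00292058  0.00758466 -0.03016887] 0.16216244150174883
```

View pics/s8.png

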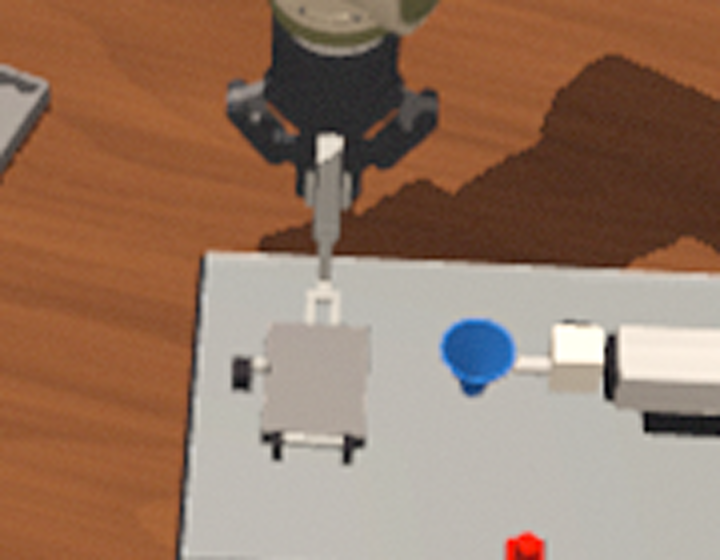

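The tines disappear under the lip at (322,322), about 9 mm in, with no contact force. Now prying up along the arc.

Emit:
arm_command(steps=[0, 0, 0.12, 0, 0, 0.04, 0.01, 0.2, 0, 0, 0.08, 0.02, 0.18, 0, 0, 0.1, 0.02, 0.18, 0, 0, 0.12, 0.03, 0.14, 0, 0])

```text
time_s: 15.3
eef_pos: [465.1, -10.8, 41.9]
ee_rot: [0.0, -0.111, 0.994, -0.0]
force: [0.6, -1.0, -0.4]
grip_width: 0.165
```

```bash
python3 - <<'E'
from h import *
s=sense(); print(s["eef_pos"],s["force"],s["wrist_torque"],s["grip_width"])
d=capture("scene"); save(d,"s9")
for x in search_frame(d,"cover")[:2]: print(x)
m=trace(d,"cover")[0]; v,u=np.nonzero(m["mask"]); print(m["score"],len(u),u.min(),u.max(),v.min(),v.max())
E
```

```text
[465.09129359 -10.79626474  41.86980674] [ 0.56269977 -1.02347689 -0.35795814] [-0.02090999  0.01055781 -0.00938423] 0.16504576164037957
{'point': [605.9, 23.3, 74.0], 'score': 0.77}
0.77 910 326 353 275 311
```

```bash
python3 - <<'E'
from h import *
d=capture("scene"); save(d,"s9")
cv2.imwrite("pics/s9.png",cv2.resize(d["frame"][200:340,260:440],None,fx=4,fy=4,interpolation=2))
h=np.array([636,28,52]);n=np.array([.976,.22,0])
for th in(0,.3,.6,.9): print(th,proj(d,[h-76*np.cos(th)*n+[0,0,76*np.sin(th)]]).round(1))
E
```

```text
0 [[339.8 281.6]]
0.3 [[340.  277.4]]
0.6 [[340.1 276. ]]
0.9 [[340.  277.5]]
```

View pics/s9.png

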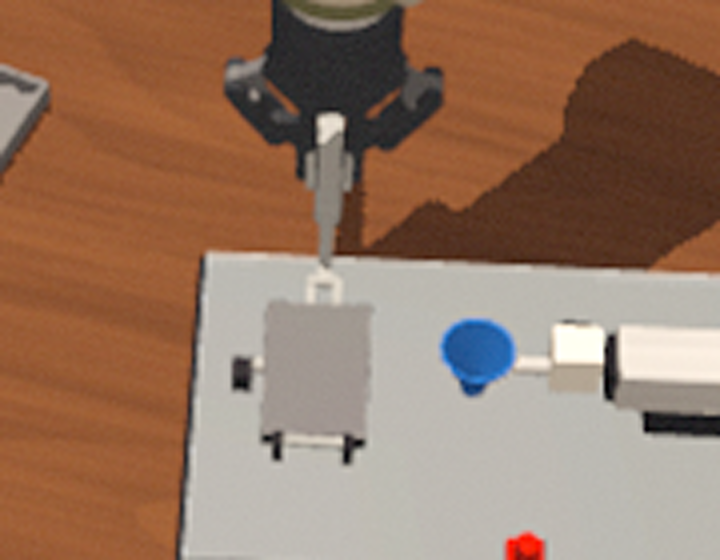

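The cover's edge moved up to crop row 302 (about 0.6 rad), resting on the tines. Continuing over the top.

Emit:
arm_command(steps=[0.14, 0.03, 0.14, 0, 0, 0.16, 0.035, 0.08, 0, 0, 0.18, 0.04, 0.08, 0, 0, 0.18, 0.04, 0.04, 0, 0, 0.16, 0.04, 0.04, 0, 0])

```text
time_s: 16.12
eef_pos: [506.0, -1.4, 60.0]
ee_rot: [-0.0, -0.111, 0.994, -0.0]
force: [0.2, -0.0, -0.9]
grip_width: 0.163
```

Emit:
arm_command(steps=[0.16, 0.04, 0, 0, 0, 0.18, 0.04, 0, 0, 0, 0.18, 0.04, 0, 0, 0, 0.08, 0.02, 0, 0, 0, 0, 0, 0, 0, 0])

```text
time_s: 16.75
eef_pos: [534.9, 5.4, 59.7]
ee_rot: [-0.001, -0.111, 0.994, 0.0]
force: [-4.2, -1.2, 1.0]
grip_width: 0.166
```

```bash
python3 - <<'E'
from h import *
s=sense(); print(s["eef_pos"],s["force"],s["wrist_torque"],s["grip_width"])
d=capture("scene")
h=np.array([636,28,52]);n=np.array([.976,.22,0])
for th in(1.2,1.57,1.8,2.): print(th,proj(d,[h-76*np.cos(th)*n+[0,0,76*np.sin(th)]]).round(1))
for x in search_frame(d,"cover")[:2]: print(x)
m=trace(d,"cover")[0]; v,u=np.nonzero(m["mask"]); print(m["score"],len(u),u.min(),u.max(),v.min(),v.max())
cv2.imwrite("pics/s10.png",cv2.resize(d["frame"][200:340,260:440],None,fx=4,fy=4,interpolation=2))
E
```

```text
[534.88836836   5.44718278  59.72868618] [-4.2050205  -1.22996764  1.02325236] [-0.09781441  0.3748972   0.0078796 ] 0.16563179839592562
1.2 [[339.8 281.9]]
1.57 [[339.4 291.1]]
1.8 [[339.1 298.4]]
2.0 [[338.7 305.3]]
{'point': [659.7, 31.2, 96.9], 'score': 0.53}
0.75 164 325 352 304 310
```

View pics/s10.png

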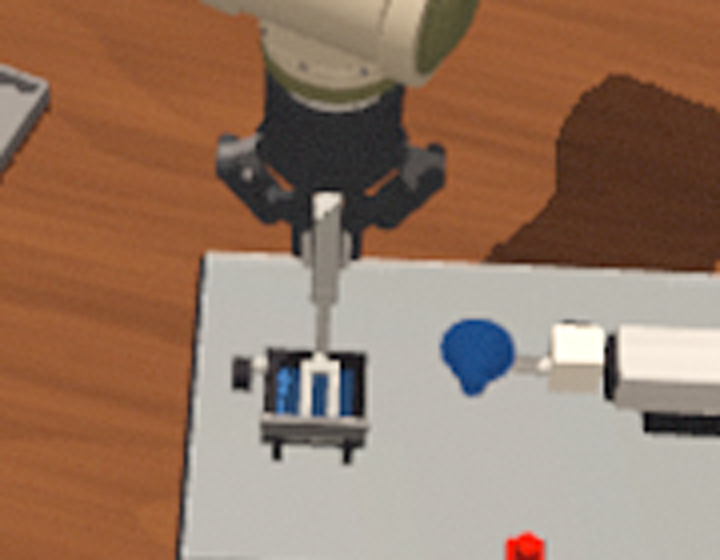

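The cover is folded back at its stop (only its edge shows at row 425, hole open) and the fork is pressing it at 4 N. Backing off and carrying the fork back to the tray.

Emit:
arm_command(steps=[-0.4, -0.1, 0, 0, 0, -0.8, -0.18, 0, 0, 0, 0.1, -0.6, 0, -0.4, 0, 0.1, -0.9, 0, -0.7, 0, 0.1, -0.9, 0, -0.7, 0])

```text
time_s: 17.52
eef_pos: [490.9, -130.0, 60.3]
ee_rot: [0.001, -0.032, 0.999, -0.0]
force: [-0.4, 0.2, -0.5]
grip_width: 0.17
```

Emit:
arm_command(steps=[0.1, -0.9, 0, -0.7, 0, 0.1, -0.9, 0, -0.7, 0, 0.15, -0.9, 0, -0.5, 0, 0.12, -0.88, 0, -0.3, 0, 0, 0, 0, 0, 0])

```text
time_s: 18.15
eef_pos: [514.0, -310.4, 59.8]
ee_rot: [0.001, 0.065, 0.998, -0.001]
force: [0.4, 0.4, -2.1]
grip_width: 0.166
```

```bash
python3 - <<'E'
from h import *
s=sense(); print(s["eef_pos"],s["ee_rot"],s["force"],s["wrist_torque"],s["grip_width"])
d=capture("scene"); m=trace(d,"cover")[0]; v,u=np.nonzero(m["mask"]); print(m["score"],len(u),u.min(),u.max(),v.min(),v.max())
E
```

```text
[ 513.99743691 -310.40217332   59.76521144] [ 6.86807170e-04  6.47632830e-02  9.97900262e-01 -5.59425444e-04] [ 0.39265612  0.37712528 -2.09850624] [ 0.06624779  0.04849376 -0.00459107] 0.16573624672848314
0.67 167 325 352 304 310
```

Emit:
arm_command(steps=[0, 0.06, -0.5, 0, 0, 0, 0, -0.5, 0, 0, 0, 0, -0.3, 0, 0, 0, 0, -0.14, 0, 0, 0, 0, 0, 0, 0])

```text
time_s: 18.88
eef_pos: [514.0, -304.4, -11.8]
ee_rot: [0.0, 0.063, 0.998, -0.0]
force: [-0.0, -0.1, 0.1]
grip_width: 0.168
```

Emit:
arm_command(steps=[0, 0, 0, 0, 20, 0, 0, 0, 0, 40, 0, 0, 0, 0, 40, 0, 0, 0, 0, 40, 0, 0, 0.2, 0, 40])

```text
time_s: 19.5
eef_pos: [513.5, -304.2, -2.2]
ee_rot: [-0.001, 0.063, 0.998, 0.0]
force: [0.7, 0.9, 1.2]
grip_width: 0.4
```

Emit:
arm_command(steps=[0, 0, 0.8, 0, 60, 0, 0, 1, 0, 60, 0, 0, 1, 0, 80, 0, 0, 0, 0, 80])

```text
time_s: 20.0
eef_pos: [515.4, -305.8, 142.9]
ee_rot: [0.003, 0.063, 0.998, -0.003]
force: [-0.2, -0.3, -0.3]
grip_width: 0.801
```

```bash
python3 - <<'E'
from h import *
s=sense(); print(s["eef_pos"],s["ee_rot"],s["force"],s["grip_width"],s["joints"])
c=capture("wrist")
for f in trace(c,"fork")[:1]:
    v,u=np.nonzero(f["mask"]); p=unproj(c,np.c_[u,v],38)[:,:2]; q=p-p.mean(0); w=np.linalg.svd(q,full_matrices=False)[2][0]; a=q@w
    print("fork",f["score"],len(u),p.mean(0),w,p.mean(0)+np.outer([a.min(),a.max()],w))
d=capture("scene"); t=capture("top")
for cc in(d,t):
  for n in("grip","cone"):print(n,[(x["point"],x["score"]) for x in search_frame(cc,n)[:2]])
# grip block top face in s10 crop: corners (552,325),(605,325),(605,365),(552,365)
print(unproj(d,np.array([(552,325),(605,325),(605,362),(551,364)])/4+[260,200],115).round(1).tolist())
print("cone rim",unproj(d,np.array([(442,352),(514,352)])/4+[260,200],100).round(1).tolist())
E
```

```text
[ 515.36711259 -305.79519815  142.85169338] [ 0.00336563  0.06311031  0.99799737 -0.00264843] [-0.16888415 -0.31044627 -0.28231813] 0.8012662228718832 [-7.30834194e-01  5.20457565e-01  1.35691259e+00  8.79898160e-06
  1.25565705e+00 -2.17532750e+00]
fork 0.93 925 [ 475.25375563 -515.77483484] [-0.47083734 -0.88222004] [[ 483.44365371 -500.42921221]
 [ 467.4810533  -530.33874707]]
grip [([578.6, 125.4, 96.9], 0.89)]
cone [([579.2, 129.7, 100.1], 0.83)]
grip [([738.9, -226.9, 34.5], 0.71), ([582.8, 121.8, 105.9], 0.68)]
cone [([576.3, 127.9, 98.9], 0.73), ([578.7, 120.0, 100.6], 0.66)]
[[565.6, 145.1, 115.0], [557.3, 173.6, 115.0], [581.5, 178.0, 115.0], [591.2, 149.7, 115.0]]
cone rim [[590.6, 89.0, 100.0], [579.2, 127.9, 100.0]]
```

Fork released. Moving above the grip at about (574,162) while turning −70°, then checking the fork's position.

Emit:
arm_command(steps=[0.12, 0.94, 0, -1, 80, 0.12, 0.94, 0, -1, 80, 0.12, 0.94, 0, -1, 80, 0.12, 0.94, 0, -1, 80, 0.12, 0.94, 0, -1, 80])

```text
time_s: 21.02
eef_pos: [543.8, -68.0, 137.7]
ee_rot: [-0.0, 0.279, 0.96, 0.0]
force: [0.5, -0.1, -0.8]
grip_width: 0.799
```

Emit:
arm_command(steps=[0.12, 0.94, 0, -1, 80, 0.12, 0.94, 0, -1, 80, 0.12, 0.94, 0, -1, 80, 0.12, 0.94, 0, -1, 80, 0.12, 0.94, 0, -1, 80])

```text
time_s: 21.65
eef_pos: [573.8, 167.0, 137.6]
ee_rot: [-0.0, 0.48, 0.877, -0.0]
force: [0.5, 0.3, -1.2]
grip_width: 0.803
```

Emit:
arm_command(steps=[0, 0, 0, -1, 80, 0, 0, 0, -1, 80, 0, 0, 0, -1, 80, 0, 0, 0, -1, 80, 0, 0, 0, 0, 80])

```text
time_s: 22.28
eef_pos: [573.8, 165.4, 137.6]
ee_rot: [-0.0, 0.624, 0.782, -0.0]
force: [0.8, -0.8, 0.1]
grip_width: 0.804
```

```bash
python3 - <<'E'
from h import *
s=sense(); print(s["eef_pos"],s["ee_rot"],s["grip_width"],s["joints"])
t=capture("top"); d=capture("scene"); c=capture("wrist")
for cc in(t,d): print([(x["point"],x["score"]) for x in search_frame(cc,"fork")[:3]])
for x in search_frame(c,"grip")[:3]:print("grip",x["point"],x["score"],proj(c,x["point"]).round())
p=np.array(s["eef_pos"]); print("tcp px",proj(c,[p,p+[0,0,28]]).round())
cv2.imwrite("pics/w11.png",np.hstack([cv2.resize(c["frame"],(400,300)),cv2.resize(d["frame"][180:300,140:300],(400,300),interpolation=2)]))
E
```

```text
[573.76879446 165.41721159 137.62434067] [-2.43702274e-04  6.23870885e-01  7.81527356e-01 -2.28192948e-04] 0.8038664484719513 [ 8.46709454e-02  5.26149881e-01  1.36205326e+00  4.08461183e-06
  1.25405722e+00 -1.38754678e-01]
[([527.9, -301.2, 40.4], 0.73), ([212.5, -315.9, 12.0], 0.61), ([452.1, -583.6, 12.0], 0.56)]
[([532.1, -303.5, 34.6], 0.84), ([458.4, -575.1, 14.0], 0.7), ([215.5, -313.1, 7.0], 0.67)]
grip [575.1, 126.0, 103.4] 0.56 [[304. 324.]]
tcp px [[316. 286.]
 [315. 314.]]
```

View pics/w11.png

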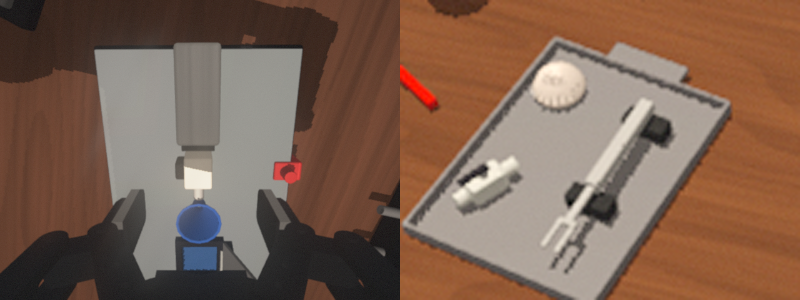

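The fork lies back on its blocks (right half) and the shell and valve are unmoved. The grip top is at about (199,172) in the left half, the button on its left and the cone below it.

```bash
python3 - <<'E'
from h import *
s=sense(); c=capture("wrist"); p=s["eef_pos"][:2]
a=np.radians(12.8); X=np.array([np.cos(a),np.sin(a)]);Y=np.array([-X[1],X[0]])
f=lambda u,v,z:[round(float(k),1) for k in ((unproj(c,[(u*1.6,v*1.6)],z)[0,:2]-p)@np.c_[X,Y])]
print("rel to TCP (stx,sty): block corners top z115",f(185,188,115),f(213,188,115),f(186,160,115),f(212,160,115),f(213,150,115))
print("button",f(176,168,105),"cone",f(199,222,105))
cv2.imwrite("pics/w12.png",c["frame"][200:340,240:400])
g=cv2.cvtColor(c["frame"],6); print(g[225:312:4,318].tolist()); print(g[270,270:350:3].tolist())
E
```

```text
rel to TCP (stx,sty): block corners top z115 [-11.3, -18.5] [12.6, -18.5] [-10.0, 6.7] [11.4, 6.7] [12.1, 15.3]
button [-19.5, -4.2] cone [0.5, -58.3]
[126, 127, 95, 86, 104, 132, 135, 139, 151, 151, 156, 153, 233, 236, 236, 236, 237, 237, 236, 229, 212, 213]
[158, 157, 157, 148, 93, 93, 95, 93, 185, 237, 238, 236, 235, 219, 216, 167, 153, 153, 153, 151, 153, 151, 149, 139, 155, 156, 156]
```

Emit:
arm_command(steps=[0.03, -0.08, 0, 0, 80, 0, 0, -0.6, 0, 80, 0, 0, -0.6, 0, 80, 0, 0, -0.3, 0, 80, 0, 0, -0.15, 0, 80])

```text
time_s: 23.25
eef_pos: [575.5, 161.3, 55.2]
ee_rot: [-0.0, 0.624, 0.781, -0.0]
force: [0.1, -0.3, -0.2]
grip_width: 0.802
```

Emit:
arm_command(steps=[0, 0, 0, 0, 40, 0, 0, 0, 0, 20, 0, 0, 0, 0, 10, 0, 0, 0, 0, 0, 0, 0, 0, 0, 0], grip_force=60)

```text
time_s: 23.88
eef_pos: [572.4, 160.5, 56.5]
ee_rot: [-0.002, 0.624, 0.782, -0.003]
force: [-20.0, -8.0, 14.6]
grip_width: 0.277
```

```bash
python3 - <<'E'
from h import *
s=sense(); print(s["eef_pos"],s["ee_rot"],s["force"],s["wrist_torque"],s["grip_width"])
E
```

```text
[572.40859239 160.47447073  56.5152529 ] [-0.00211847  0.62376483  0.78160206 -0.0033425 ] [-19.99271916  -7.98059217  14.55094615] [-1.25761224  3.29754979  0.13366871] 0.2769045826575272
```

Gripped at 0.277 (about 24 mm), so the button is in, with a 20 N side load. I'll shift 3 mm to relieve that, then draw out along the telescope.

Emit:
arm_command(steps=[-0.06, -0.015, 0.03, 0, 0, 0, 0, 0, 0, 0, 0.044, -0.195, 0, 0, 0, 0.044, -0.195, 0, 0, 0, 0, 0, 0, 0, 0])

```text
time_s: 24.5
eef_pos: [576.8, 140.3, 57.0]
ee_rot: [-0.0, 0.625, 0.781, -0.0]
force: [-4.1, 2.1, 0.1]
grip_width: 0.274
```

```bash
python3 - <<'E'
from h import *
s=sense(); print(s["eef_pos"],s["ee_rot"],s["force"],s["wrist_torque"],s["grip_width"])
E
```

```text
[576.83338558 140.28822591  56.97910636] [-1.72656266e-04  6.24534721e-01  7.80996982e-01 -2.59095009e-04] [-4.1119244   2.0661711   0.14043661] [0.14170319 0.80430025 0.08324469] 0.2742291737664089
```

Emit:
arm_command(steps=[0.044, -0.195, 0, 0, 0, 0.044, -0.195, 0, 0, 0, 0.044, -0.195, 0, 0, 0, 0.044, -0.195, 0, 0, 0, 0, 0, 0, 0, 0])

```text
time_s: 25.12
eef_pos: [585.8, 101.5, 57.0]
ee_rot: [0.0, 0.625, 0.781, 0.0]
force: [-1.5, 4.5, -2.0]
grip_width: 0.272
```

Emit:
arm_command(steps=[0.044, -0.195, 0, 0, 0, 0.044, -0.195, 0, 0, 0, 0.035, -0.156, 0, 0, 0, 0, 0, 0, 0, 0, 0, 0, 0, 0, 0])

```text
time_s: 25.75
eef_pos: [591.9, 75.2, 57.0]
ee_rot: [0.0, 0.624, 0.781, 0.0]
force: [-0.4, 5.2, -3.1]
grip_width: 0.274
```

```bash
python3 - <<'E'
from h import *
s=sense(); print(s["eef_pos"],s["ee_rot"],s["force"],s["wrist_torque"],s["grip_width"])
E
```

```text
[591.89105253  75.24450209  57.04286318] [2.01159383e-04 6.24115384e-01 7.81332125e-01 2.38494250e-04] [-0.39217091  5.20900995 -3.11029477] [ 0.55681604  0.21332159 -0.02321213] 0.2737735830452138
```

Emit:
arm_command(steps=[0.009, -0.039, 0, 0, 0, 0, 0, 0, 0, 0, 0.009, -0.039, 0, 0, 0, 0, 0, 0, 0, 0])

```text
time_s: 26.25
eef_pos: [592.4, 72.7, 56.9]
ee_rot: [-0.001, 0.624, 0.781, 0.001]
force: [-1.2, 11.1, -2.5]
grip_width: 0.273
```

Emit:
arm_command(steps=[0.009, -0.039, 0, 0, 0, 0, 0, 0, 0, 0])

```text
time_s: 26.5
eef_pos: [592.3, 72.6, 56.8]
ee_rot: [-0.002, 0.624, 0.781, 0.002]
force: [-2.2, 20.1, -1.8]
grip_width: 0.275
```

```bash
python3 - <<'E'
from h import *
s=sense(); print(s["eef_pos"],s["ee_rot"],s["force"],s["wrist_torque"],s["grip_width"])
E
```

```text
[592.31487427  72.58071085  56.76075737] [-0.0021161   0.62393522  0.78147151  0.00162296] [-2.22036258 20.10711205 -1.84589501] [ 3.04004235  0.55858721 -0.0831069 ] 0.2752088983157791
```

The second stop is reached: the force climbs to 20 N with no further motion. I'll ease off 1 mm and check.

Emit:
arm_command(steps=[-0.005, 0.02, 0, 0, 0, 0, 0, 0, 0, 0, 0, 0, 0, 0, 0, 0, 0, 0, 0, 0])

```text
time_s: 27.0
eef_pos: [592.3, 72.7, 56.8]
ee_rot: [-0.001, 0.624, 0.781, 0.001]
force: [-1.6, 16.2, -2.5]
grip_width: 0.275
```

```bash
python3 - <<'E'
from h import *
s=sense(); print(s["eef_pos"],s["force"],s["grip_width"])
d=capture("scene"); t=capture("top")
for cc in (d,t):
  for n in("cone","fork","cover","cup","jar","bottle","scraper","shell","valve"): print(n,[(np.round(x["point"]).tolist(),round(x["score"],2)) for x in search_frame(cc,n)[:1]])
f=d["frame"][240:340,280:420].astype(int); m=(f[...,0]-f[...,2]>60); v,u=np.nonzero(m); print("blue",len(u),u.min()+280,u.max()+280,v.min()+240,v.max()+240,unproj(d,[(u.mean()+280,v.mean()+240)],95))
cv2.imwrite("pics/fin.png",cv2.resize(d["frame"][220:340,280:440],None,fx=4,fy=4,interpolation=2))
E
```

```text
[592.33680107  72.65714063  56.84214118] [-1.58532838 16.22180333 -2.53668709] 0.27532202031678005
cone [([593.0, 32.0, 95.0], 0.96)]
fork [([217.0, -311.0, 10.0], 0.67)]
cover [([656.0, 29.0, 97.0], 0.73)]
cup [([731.0, -228.0, 44.0], 0.59)]
jar [([484.0, 422.0, 63.0], 0.71)]
bottle [([684.0, 450.0, 70.0], 0.85)]
scraper [([360.0, 279.0, 23.0], 0.96)]
shell [([434.0, -398.0, 26.0], 0.75)]
valve [([576.0, -419.0, 18.0], 0.57)]
cone []
fork [([451.0, -582.0, 10.0], 0.66)]
cover [([652.0, 7.0, 86.0], 0.62)]
cup [([737.0, -229.0, 33.0], 0.9)]
jar [([465.0, 416.0, 74.0], 0.96)]
bottle [([569.0, 17.0, 42.0], 0.66)]
scraper [([608.0, 10.0, 93.0], 0.69)]
shell [([738.0, -230.0, 35.0], 0.66)]
valve [([572.0, 22.0, 46.0], 0.66)]
blue 430 329 348 278 303 [[614.67637216  21.18139152  95.        ]]
```

View pics/fin.png

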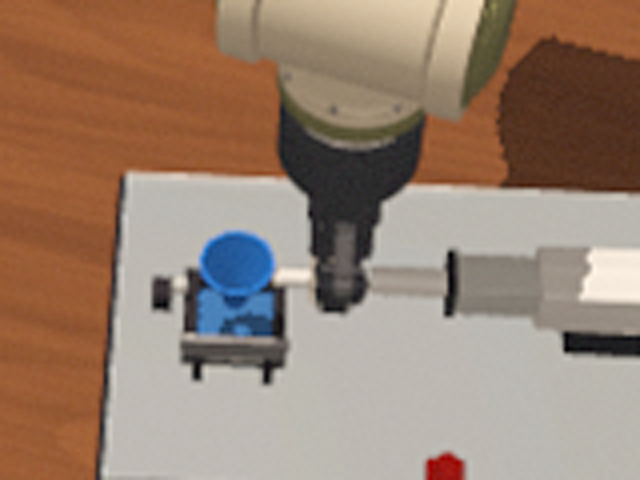

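The inner tube (white and grey) and the middle tube (grey block) are both out. The cone at (237,262) is centred over the open hatch, the cover is folded back, and the fingers hold the grip. Handing in.

```bash
python3 -c "
from rig import *
print(finish_job())"
```

```text
the job is handed in; nothing more can be done
None
```

I handed the job in at about 27 s with the feeder held at its second stop. `finish_job` gives no verdict, so the results below come from my own checks.

**What I did**
- **Fork:** The first grasp missed and nothing moved. The fingertips turned out to be about 28 mm higher than the reported TCP, so I went lower and gripped the handle (width 0.17).
- **Hatch:** I slid the tines about 9 mm under the lip and pried the cover loose. I then folded it back to its stop, and only the fork touched it.
- **Fork return:** I laid the fork back on its rubber blocks in the tray and let go. A picture taken afterwards shows it lying there.
- **Feeder:** I pinched the grip (about 24 mm, so the button is in) and drew it along the telescope until it stopped.

**Last checks**
- **Second stop:** the force rose to 20 N with no further motion. After easing off 1 mm the tool still holds at about 16 N with a 60 N grip.
- **Picture:** it shows both tubes out, the cone over the open hatch and the cover folded back.
- **Other things:** the scene camera's positions for shell, valve, jar, bottle, scraper and cup are all within about 5 mm of the start.

**Disagreements**
- **Cone position:** the network put the cone about 15 mm from the hatch hole, but the grip's travel (about 90 mm to the hard stop) and the picture both agree with it being over the hatch.
- **Last network fixes:** the final fork fixes landed on the two look-alikes. Several final top-camera fixes were also wrong: bottle, scraper, shell and valve.
- **Picture count:** I viewed 14 pictures instead of 10, mostly because of the missed grasp.

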